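# Seat the keyed post in the spring-loaded post holder

## Task

Take the keyed post (the one with a key along its shaft and a raised fin on its head) out of the storage rack, enter its shaft in the post holder and turn it until the key slips into the keyway, then push it down fully home against the spring ejector. Do not let go: finish while still holding it and keeping it pushed home, so that a colleague can tighten the clamp. Leave the other posts, the lens and the driver where they are.

Things in the scene. Friction and masses are not known exactly. Their poses are not given: they have to be found in the camera images.
- keyed_post: Steel post, 105 mm tall, 0.15-0.31 kg, upright in one of the rack's holes (which one varies). Origin: centre of its foot; z up the shaft, x towards its key. Shaft 20 mm diameter to z=50 (foot chamfered 3 mm). Key: strip 6 mm wide, out to 16 mm from the axis on +x, z=16 to 50 (lowest 2 mm narrower); below it a plain pilot. Collar 36 mm diameter, z=50-54, neck 16 mm to z=60, then the head.
- post_head (a point): Centre of the keyed post's dark square head, 80 mm above its foot: the place to grip. The head is 28 x 28 mm (sides along the post's x and y) and 40 mm high. On its top a steel fin, 6 mm wide and 5 mm high, runs from the centre to the +x edge, right above the key.
- holder: Fixed post holder: aluminium tube, 48 mm outside diameter, rim at z=66, on a dark square base 84 x 84 x 10 mm. Origin: centre of the base's underside; z up the bore, x towards the keyway. Bore 22.5 mm diameter; the keyway is a slot 8.5 mm wide through the tube wall on the +x side over its full height, seen from above and outside. Post fully home: its collar on the rim, its foot at z=16.
- holder_mouth (a point): Centre of the bore at the rim, 66 mm above the work surface; x as for the holder. With the key out of line the post stops 16 mm deep, key on the rim; in line it goes on to the ejector, 42 mm deep, and with the ejector pushed down to 50 mm, fully home.
- ejector (a joint): Spring-loaded brass ejector disc in the holder's bore: 0 up (its top 42 mm below the rim), 0.008 m fully down. The spring takes 6 N to start and 10 N fully down, more than the post's weight, and lifts the post again when it is no longer pushed. A push of 15 to 25 N brings the post home.
- rack: Fixed black storage bar 56 x 270 x 26 mm high, its long side along its y. Origin at the centre of its underside. Three round blind holes of 22 mm diameter, 14 mm deep, at y=-95, 0 and +95 mm, each with one post standing on the hole's floor at z=12 (key above the bar's top).
- plain_post: Bystander in the rack: same post with the square head, but without key and fin, 100 mm tall. Origin at its foot. Leave it.
- round_post: Bystander in the rack: same shaft, round head 28 mm diameter, no key, 100 mm tall. Origin at its foot. Leave it.
- lens_mount: Bystander: round lens 52 mm diameter on a foot 60 x 60 mm, 111 mm tall, beyond the work. Origin under its foot. Leave it.
- driver: Bystander: screwdriver, 170 mm, lying on the work surface beyond the work. Leave it.
Things that resemble listed ones, but are neither listed nor needed, are in the scene too. Leave any green or red look-alike of the keyed_post alone.

How it is judged:
By the outcome, as a careful person would: the job done as asked, in the order asked, and still so for the second after the job is handed in, while the arm keeps its last pose, push and grip.
It also fails if it takes over 45 s, if anything falls off the work surface, if the arm or the gripper's body presses on something with over 40 N, if the wrist force passes 120 N, or if a joint passes its speed limit or range.

## Robot

A 6-joint arm with a two-finger parallel gripper is mounted at the origin on the work surface. World frame = base frame: x ahead of the robot, y to its left, z up, the work surface at z = 0. Lengths are in m, angles in rad, forces in N, time in s.
With the tool pointing down it reaches from about 0.3 to 1 m from the base axis. Payload 5.1 kg.
Tool frame: the origin (TCP) lies at the centre of the arm's flange, where the gripper is bolted on; the fingertips stand 190 mm ahead of it and the grasp point (between the pads) lies 171 mm ahead of it; x points along the fingers, z is the direction in which the jaws open and shut, and the axes are right-handed (so a half turn about x gives the same grasp; the last joint's range is limited). The gripper opens to 95 mm and grips with 3 to 60 N. Pads are 20 mm wide; open, the fingers measure 119 mm over their backs; the gripper's body (75 mm by 180 mm) begins 59 mm behind the grasp point.
Start: joints at [-1.251, 0.124, 1.65, -0, 1.367, -0.083], TCP at [0.255, -0.598, 0.405] pointing down, gripper open.
Joint ranges: [-2.61, 2.61], [-1.02, 2.33], [0.03, 2.71], [-1.35, 4.49], [0.32, 2.68], [-2.91, 2.91]. Speed limits (rad/s): [2.57, 2.57, 3.14, 3.14, 3.14, 3.14].

## Interface

Orientations are given as a rotation vector (axis times angle).
In Python, from bench import r, cams gives the robot as it stands. The module is installed in compiled form; this text tells all that it offers.
- The arm moves only by the shell command python3 -m jog 'ROWS' [OPENING] [FORCE]. ROWS is JSON, a list of rows, each a list of 2 entries, a list of its own where there are three numbers: the shift along the tool's x, y, z in m, then the turn about the tool's x in rad. In form: [[[dx, dy, dz], twist], ...]. A call has 1 to 5 rows; each row is the pose to reach, as a shift and turn from the pose commanded when the call began, along the tool's axes at that moment; what a row does not reach only later rows make up. A row lasts 1/12 s, in which the tool goes at most 41.7 mm and 7.16 degrees, less where a joint would pass 70% of its speed; a pose out of reach is approached as far as the arm can. A call with a gripper value outside its range is refused whole. OPENING is the opening, from 0 (shut) to 1 (fully open), set as the call begins (- or left out, the last holds). The fingers move at their own pace and stop on an object; FORCE is the grip in N (left out, the last holds). Time passes only in rows, so rows that repeat a pose let the fingers close. It gives the time, the measured TCP pose, the force and the opening at its end, in the units of the state.
- r.observe(): the state, without advancing time (a new reading comes with each control period).
- cams.grab_frame(name): name is "scene" or "top" or "wrist"; returns the picture (400x640x3 uint8, red, green, blue); there is no depth.
- cams.camera_params(name): a dict with "fovy" (degrees; the focal length in pixels is half the picture's height over the tangent of half this angle, whatever the lens; pixels are square), "cx", "cy" (the principal point, pixels), "xyz" and "attitude" of the camera in the world; the wrist camera has in their place "mount" (4x4, takes a point from camera to tool coordinates, whose origin is the TCP and whose axes are the tool frame's). Camera axes: x right, y up, looking along -z (the intrinsics and any distortion apply to the point x, -y, -z); pixel columns grow to the right and rows downward; lengths in m; the calibration is good to about 2 mm. A picture is of the moment at which its call begins: read the wrist's pose just before it. camera_params takes no time and is no camera call.
- r.job_done(): hands the job in, once; it reports no verdict.
The state is a dict: "t": time; "joint_positions": joint angles; "joint_velocities": joint speeds; "joint_efforts": joint torques, N m; "position": TCP position; "ee_rot": TCP orientation; "force": force on the tool from outside, world axes, zero at the start; "wrist_torque": the same for the moment, N m; "gripper_width": opening from 0.0 (shut) to 1.0 (fully open).
Only numpy, scipy, OpenCV 4.12 (cv2) and the standard library are available. Lean on these libraries where they do the work, as an engineer would, in place of code of your own. Each camera call takes 0.05 s, during which the arm holds its last target. There are 200 camera calls.

## Working session

There is one attempt and no reset: what is moved stays moved. The work goes in short steps, Python scripts to look and compute and a shell command to move; the robot and the scene stay as the last step left them, time stands still between calls to the robot, and variables do not carry over. Pictures are saved under pics/ and viewed, about 8 in all and at most 12, crops included, and the job is handed in when it is done.

```bash
mkdir -p pics; python3 - <<'E'
from bench import r,cams
import cv2,numpy as np
s=r.observe();print(s)
for n in("scene","top","wrist"):
    p=cams.camera_params(n);print(n,p)
a=cams.grab_frame("top");b=cams.grab_frame("scene")
cv2.imwrite("pics/top.png",a[:,:,::-1]);cv2.imwrite("pics/scene.png",b[:,:,::-1])
E
```

```text
{'t': 0.0, 'joint_positions': array([-1.25060512e+00,  1.24511858e-01,  1.65169053e+00, -3.25420222e-05,
        1.36749701e+00, -8.25868955e-02]), 'joint_velocities': array([-5.14137694e-05,  4.50992260e-04, -1.74761954e-03, -5.63016275e-04,
       -7.24571427e-04, -2.85509210e-04]), 'joint_efforts': array([-4.29613056e-05, -4.17604494e+01, -3.59931564e+01,  7.74640124e-02,
        4.93131776e-02, -1.57257641e-04]), 'position': array([ 0.2546822 , -0.59775203,  0.4034725 ]), 'ee_rot': array([ 0.90886463,  1.37496191, -0.90676114]), 'force': array([ 0.01025658,  0.10371006, -0.00629872]), 'wrist_torque': array([ 0.0401158 ,  0.01816176, -0.04207284]), 'gripper_width': 0.9976381162399268}
scene {'fovy': 42.38491306827538, 'cx': 322.94181727246325, 'cy': 199.2648304209253, 'xyz': array([ 1.2985255 , -0.81459209,  0.72896877]), 'attitude': array([0.95453055, 0.35290212, 0.66648301])}
top {'fovy': 44.06588872669536, 'cx': 329.012053120941, 'cy': 211.03083631573344, 'xyz': array([ 0.46231436, -0.0743246 ,  1.36953368]), 'attitude': array([ 0.11338583, -0.10149209, -1.58722415])}
wrist {'fovy': 70.53296286989418, 'cx': 315.1458441037993, 'cy': 196.91033196701375, 'mount': array([[-5.71933663e-04,  2.89631344e-01, -9.57138108e-01,
         2.01231099e-02],
       [-3.68557214e-04,  9.57138138e-01,  2.89631574e-01,
         8.13905218e-02],
       [ 9.99999769e-01,  5.18410202e-04, -4.40673800e-04,
        -1.25673316e-05],
       [ 0.00000000e+00,  0.00000000e+00,  0.00000000e+00,
         1.00000000e+00]])}
```

View pics/top.png

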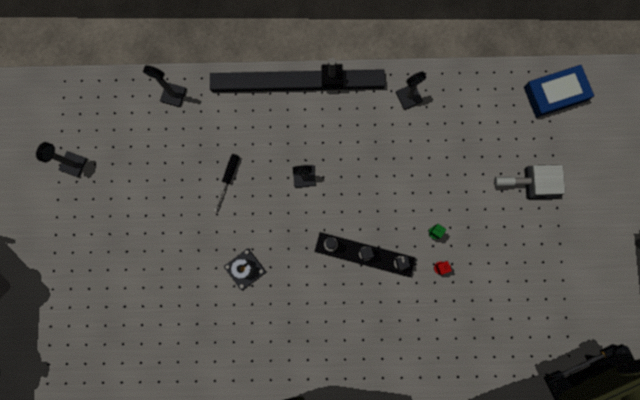

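View pics/scene.png

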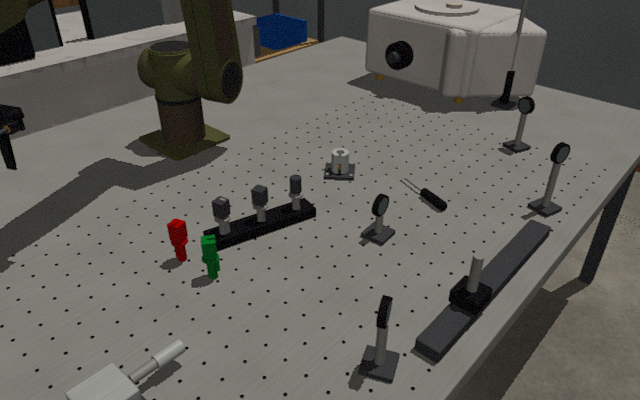

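Top view: the rack posts are at about (331,244), (366,254) and (402,262), the holder is at (242,268), and the green and red look-alikes are at (438,231) and (443,268). In the scene view the rack heads are at (222,207), (260,195) and (295,184). I'll zoom in and back-project these.

```bash
cat > h.py <<'E'
from bench import r,cams
import cv2,numpy as np
from scipy.spatial.transform import Rotation as R
def cam(n,s=None):
    p=cams.camera_params(n)
    f=200/np.tan(np.radians(p["fovy"]/2))
    if n=="wrist":
        T=np.eye(4);T[:3,:3]=R.from_rotvec(s["ee_rot"]).as_matrix();T[:3,3]=s["position"]
        T=T@p["mount"];return f,p["cx"],p["cy"],T[:3,3],T[:3,:3]
    return f,p["cx"],p["cy"],p["xyz"],R.from_rotvec(p["attitude"]).as_matrix()
def at_z(c,uv,z):
    f,cx,cy,o,M=c
    d=M@np.array([(uv[0]-cx)/f,-(uv[1]-cy)/f,-1]);return o+d*(z-o[2])/d[2]
def proj(c,P):
    f,cx,cy,o,M=c
    q=M.T@(np.array(P)-o);return np.array([cx-f*q[0]/q[2],cy+f*q[1]/q[2]])
E
python3 - <<'E'
from h import *
a=cv2.imread("pics/top.png");b=cv2.imread("pics/scene.png")
A=cv2.resize(a[225:295,215:425],None,fx=3.8,fy=3.8,interpolation=3)
B=cv2.resize(b[145:250,195:360],None,fx=3,fy=3,interpolation=3)
o=np.zeros((A.shape[0]+B.shape[0],798,3),np.uint8);o[:A.shape[0],:A.shape[1]]=A;o[A.shape[0]:,:B.shape[1]]=B
o=cv2.convertScaleAbs(o,alpha=1.6);cv2.imwrite("pics/z1.png",o)
c=cam("top")
for uv,z in [((331,244),.112),((366,254),.112),((402,262),.112),((240,268),.066)]: print(at_z(c,uv,z))
c=cam("scene")
for uv,z in [((295,178),.112),((260,187),.112),((222,199),.112),((340,153),.066)]: print(at_z(c,uv,z))
s=r.observe();print(R.from_rotvec(s["ee_rot"]).as_matrix().round(3))
E
```

```text
[ 0.5502888  -0.06990867  0.112     ]
[ 0.52322246 -0.15818907  0.112     ]
[ 0.50131973 -0.2485958   0.112     ]
[0.49507401 0.17030337 0.066     ]
[ 0.56073387 -0.07152272  0.112     ]
[ 0.52985684 -0.15430779  0.112     ]
[ 0.50542724 -0.24471017  0.112     ]
[0.50299086 0.16431586 0.066     ]
[[-0.001  0.92   0.392]
 [ 0.002  0.392 -0.92 ]
 [-1.     0.    -0.002]]
```

View pics/z1.png

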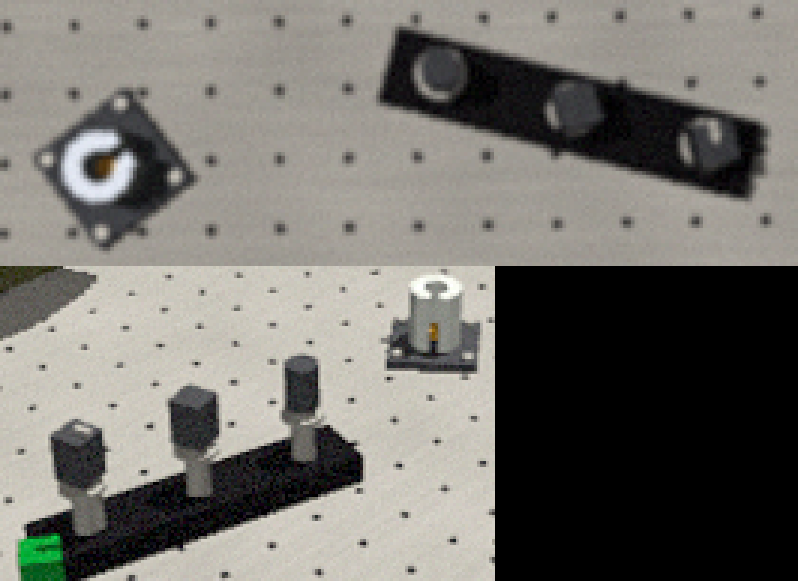

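Candidates in the top view are the three rack posts (round (331,244), plain square (366,254), finned (402,262)), the green one (438,231) and the red one (443,268). In the crop only the rack post at (402,262) is dark and square with a pale fin, so that's the one. The fin points roughly along +x, and the keyway points to about -50°. I'll move above the post.

```bash
python3 -m jog '[[[0,0.183,-0.113],0],[[0,0.183,-0.113],0],[[0,0.183,-0.113],0],[[0,0.183,-0.113],0],[[0,0.183,-0.113],0]]'; python3 -m jog '[[[0,0.183,-0.113],0],[[0,0.183,-0.113],0],[[0,0.183,-0.113],0],[[0,0.183,-0.113],0],[[0,0.183,-0.113],0]]'; python3 -m jog '[[[0,0,0],0],[[0,0,0],0],[[0,0,0],0]]'
python3 - <<'E'
from h import *
s=r.observe();print(s["position"],s["joint_positions"].round(2));print(R.from_rotvec(s["ee_rot"]).as_matrix().round(3))
a=cams.grab_frame("wrist");cv2.imwrite("pics/w1.png",a[:,:,::-1])
print(proj(cam("wrist",s),[.503,-.247,.112]))
E
```

```text
t: 0.52
position: [0.3755, -0.4261, 0.4041]
ee_rot: [0.909, 1.374, -0.908]
force: [0.0, -0.9, -0.5]
gripper_width: 0.998
t: 0.93
position: [0.4957, -0.2556, 0.4044]
ee_rot: [0.908, 1.374, -0.908]
force: [0.3, -1.0, 0.1]
gripper_width: 1.001
t: 1.18
position: [0.495, -0.2576, 0.4043]
ee_rot: [0.907, 1.374, -0.908]
force: [-0.0, -0.7, -0.6]
gripper_width: 1.001
[ 0.49500856 -0.25757458  0.40428542] [-0.58 -0.08  1.86 -0.    1.36  0.59]
[[-0.001  0.92   0.393]
 [ 0.     0.393 -0.92 ]
 [-1.    -0.001 -0.   ]]
[308.50529318 184.6485069 ]
```

View pics/w1.png

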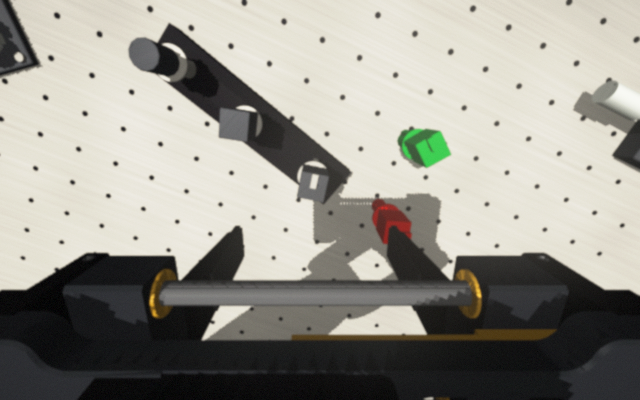

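The finned head is at about (314,184) and the grasp axis passes close by. Now a close crop to check the choice and its yaw.

```bash
python3 - <<'E'
from h import *
a=cv2.imread("pics/w1.png")[150:220,275:365];a=cv2.resize(a,None,fx=8,fy=8,interpolation=2)
cv2.imwrite("pics/z2.png",cv2.convertScaleAbs(a,alpha=1.3))
E
```

```text
(no output)
```

View pics/z2.png

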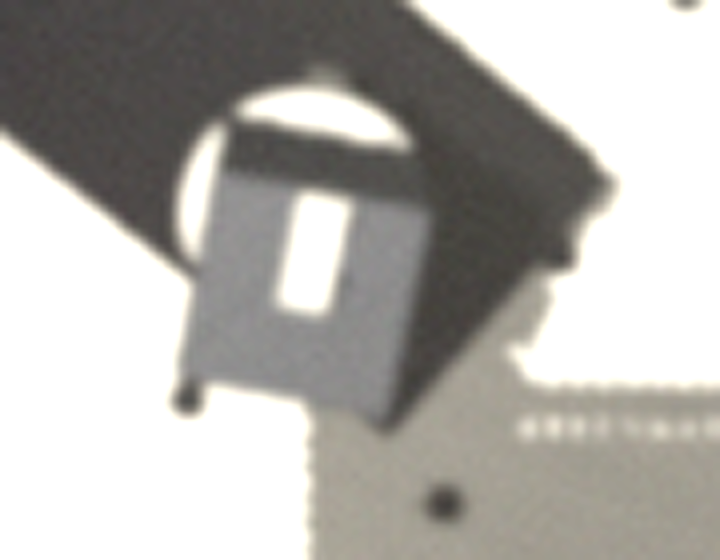

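The crop shows a dark square head with a pale fin running up from the centre to the top edge, and a key stub visible at crop (322,75). This is the keyed post.

```bash
python3 - <<'E'
from h import *
s=r.observe();c=cam("wrist",s)
P=np.array([at_z(c,(275+u/8,150+v/8),.112) for u,v in [(225,172),(433,210),(385,430),(188,378)]])
m=P.mean(0);print(P,m)
d=(P[0]+P[1]-P[2]-P[3])[:2];e=(P[1]+P[2]-P[0]-P[3])[:2]
print("yaw",np.degrees([np.arctan2(d[1],d[0]),np.arctan2(e[1],e[0])+np.pi/2]),np.linalg.norm(d)/2,np.linalg.norm(e)/2)
M=R.from_rotvec(s["ee_rot"]).as_matrix()
print("tool d",M.T@(m-s["position"]),"tool y yaw",np.degrees(np.arctan2(M[1,1],M[0,1])))
g=at_z(c,(275+325/8,150+195/8),.117);print("fin",g, np.degrees(np.arctan2(*(g-m)[1::-1])))
for uv in [(405,225),(425,145)]: print(at_z(c,uv,.05))
E
```

```text
[[ 0.51289552 -0.23768547  0.112     ]
 [ 0.51849813 -0.26303484  0.112     ]
 [ 0.49006556 -0.26895344  0.112     ]
 [ 0.48669433 -0.2434079   0.112     ]] [ 0.50203839 -0.25327042  0.112     ]
yaw [12.02835385  9.99965945] 0.027930094213265474 0.025839996271708382
tool d [ 0.29235151  0.00892265 -0.00155265] tool y yaw 23.038489387016718
fin [ 0.51603875 -0.24963693  0.117     ] 14.548887119716039
[ 0.48658882 -0.38596031  0.05      ]
[ 0.58489973 -0.35950861  0.05      ]
```

The post is at (0.502,-0.253) with yaw about 11.5°. I'll grip across its x sides, because the twist of -1.37 keeps joint 6 well inside its range for the later turn, then look again.

```bash
python3 -m jog '[[[0,0.009,-0.0015],-0.6],[[0,0.009,-0.0015],-0.6],[[0,0.009,-0.0015],-0.6],[[0,0.009,-0.0015],-0.6],[[0,0.009,-0.0015],-0.6]]' 0.7 >/dev/null; python3 -m jog '[[[0.02,0,0],-0.6],[[0.04,0,0],-0.6],[[0.04,0,0],-0.6],[[0.04,0,0],-0.6],[[0.04,0,0],-0.6]]'>/dev/null;  python3 -m jog '[[[0,0,0],-0.17],[[0,0,0],-0.17],[[0,0,0],-0.17],[[0,0,0],-0.17]]'
python3 - <<'E'
from h import *
s=r.observe();c=cam("wrist",s)
a=cams.grab_frame("wrist")[:,:,::-1]
p=proj(c,[.502,-.2533,.112]);print(p,s["joint_positions"].round(2))
M=R.from_rotvec(s["ee_rot"]).as_matrix();print(M.round(3))
u,v=p.astype(int);u0,v0=u-60,v-45;print(u0,v0)
cv2.imwrite("pics/z3.png",cv2.convertScaleAbs(cv2.resize(a[max(v0,0):v+45,u0:u+60],None,fx=6,fy=6,interpolation=2),alpha=1.3))
E
```

```text
t: 2.4
position: [0.5021, -0.254, 0.3646]
ee_rot: [-0.156, 1.565, 0.156]
force: [0.2, 0.3, 0.5]
gripper_width: 0.696
[316.14220758 208.77178029] [-0.56 -0.04  1.89 -0.    1.29 -0.76]
[[-0.    -0.197  0.98 ]
 [ 0.     0.98   0.197]
 [-1.     0.    -0.   ]]
256 163
```

View pics/z3.png

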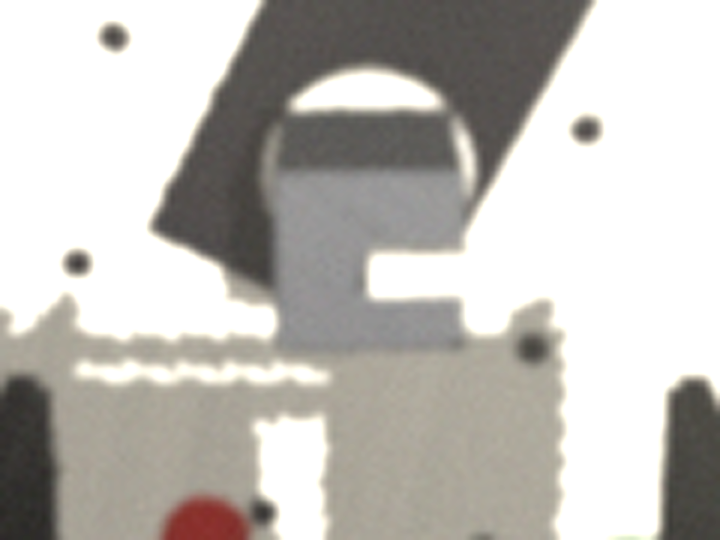

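The head is centred and square to the tool, with the fin pointing along +z of the tool, and needs about +2 mm in y and +1.5 mm in z. I'll go down and grip.

```bash
python3 -m jog '[[[0.03,0.002,0.0015],0],[[0.06,0.002,0.0015],0],[[0.09,0.002,0.0015],0],[[0.101,0.002,0.0015],0],[[0.101,0.002,0.0015],0]]' ; python3 -m jog '[[[0,0,0],0],[[0,0,0],0],[[0,0,0],0],[[0,0,0],0],[[0,0,0],0]]' 0 40;  python3 -m jog '[[[0,0,0],0],[[0,0,0],0],[[0,0,0],0],[[0,0,0],0],[[0,0,0],0]]'
```

```text
t: 2.87
position: [0.5024, -0.25, 0.26]
ee_rot: [-0.154, 1.571, 0.161]
force: [-0.7, -0.1, -0.4]
gripper_width: 0.696
t: 3.28
position: [0.5043, -0.2507, 0.2653]
ee_rot: [-0.16, 1.563, 0.157]
force: [-0.2, -0.9, 0.1]
gripper_width: 0.408
t: 3.7
position: [0.504, -0.2506, 0.2644]
ee_rot: [-0.159, 1.564, 0.158]
force: [-1.2, -0.7, 3.2]
gripper_width: 0.292
```

Gripped (27.7 mm). I'll lift clear and stop about 80 mm short of the holder to look at it.

```bash
python3 -m jog '[[[-0.015,0,0],0],[[-0.04,0,0],0],[[-0.08,0,0],0],[[-0.12,0,0],0],[[-0.13,0,0],0]]' ; python3 -m jog '[[[0,0.03,0.007],0],[[0,0.07,0.016],0],[[0,0.11,0.026],0],[[0,0.145,0.034],0],[[0,0.18,0.042],0]]' ;  python3 -m jog '[[[0,0.035,0.008],0],[[0,0.075,0.018],0],[[0,0.11,0.026],0],[[0,0.14,0.034],0],[[0,0.152,0.036],0]]'; python3 -m jog '[[[0,0,0],0],[[0,0,0],0],[[0,0,0],0]]'
python3 - <<'E'
from h import *
s=r.observe();c=cam("wrist",s)
a=cams.grab_frame("wrist")[:,:,::-1]
cv2.imwrite("pics/w4.png",a)
print(proj(c,[.498,.168,.066]),s["joint_positions"].round(2),s["position"]);print(s["force"])
E
```

```text
t: 4.12
position: [0.5048, -0.251, 0.4003]
ee_rot: [-0.163, 1.557, 0.154]
force: [0.1, -0.6, -0.6]
gripper_width: 0.293
t: 4.53
position: [0.5082, -0.0639, 0.3917]
ee_rot: [-0.158, 1.567, 0.159]
force: [2.1, -0.3, -2.2]
gripper_width: 0.287
t: 4.95
position: [0.513, 0.0937, 0.3918]
ee_rot: [-0.16, 1.567, 0.163]
force: [-0.1, -0.3, -2.4]
gripper_width: 0.291
t: 5.2
position: [0.5136, 0.0897, 0.3928]
ee_rot: [-0.159, 1.567, 0.158]
force: [1.4, -0.2, -2.4]
gripper_width: 0.295
[316.62863598 113.08809393] [ 0.07 -0.16  1.95 -0.    1.35 -0.13] [0.51358775 0.08965158 0.39279276]
[ 1.43795716 -0.23645558 -2.39249217]
```

View pics/w4.png

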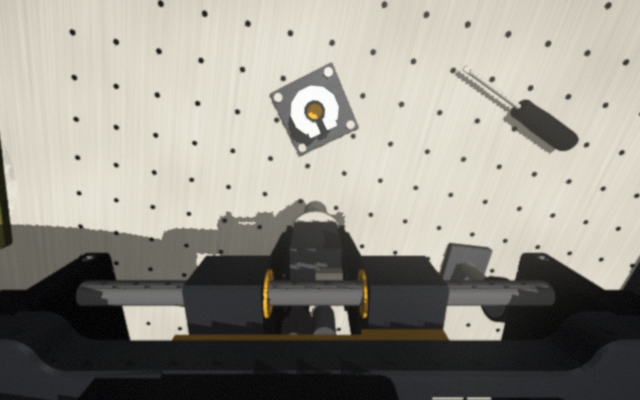

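The holder bore is at about (314,110) with the keyway slot pointing down and slightly right to (324,133), and the post hangs straight below the pads. I'll zoom in for numbers.

```bash
python3 - <<'E'
from h import *
a=cv2.imread("pics/w4.png")
s=r.observe();c=cam("wrist",s)
A=cv2.resize(a[55:160,260:370],None,fx=5.5,fy=5.5,interpolation=2)
cv2.imwrite("pics/z4.png",A)
g=cv2.cvtColor(a[75:150,275:355],cv2.COLOR_BGR2GRAY);m=(g>215).astype(np.uint8)
n,l,st,ce=cv2.connectedComponentsWithStats(m)
for i in range(n): 
    if st[i,4]>100: print(st[i],ce[i]+[275,75])
P=np.array([at_z(c,p,.010) for p in [(331,64),(358,128),(299,155),(270,93)]]);o=P.mean(0);print("base",P,o)
for i in range(4): print(np.degrees(np.arctan2(*(P[(i+1)%4]-P[i])[1::-1])),np.linalg.norm(P[(i+1)%4]-P[i]))
print("bore",at_z(c,(314.5,109.5),.066))
E
```

```text
[   0    0   80   75 3500] [313.98085714 111.38      ]
[  0   0  28  14 143] [284.41958042  79.53146853]
[ 65   0  15  38 313] [349.18530351  87.60702875]
[  16   11   47   51 1327] [313.5772419  108.74227581]
[  0  48  19  27 327] [281.29051988 138.62385321]
[ 45  61  35  14 295] [340.96949153 144.44745763]
base [[0.50408676 0.22490652 0.01      ]
 [0.55282882 0.16022638 0.01      ]
 [0.48678614 0.11241652 0.01      ]
 [0.43883992 0.17902189 0.01      ]] [0.49563541 0.16914282 0.01      ]
-52.99882349183928 0.08098956152312209
-144.09832854261185 0.08153169811426626
125.7484232405849 0.08206775065515237
35.11668106244435 0.07976558618571683
bore [0.49540056 0.17084457 0.066     ]
```

View pics/z4.png

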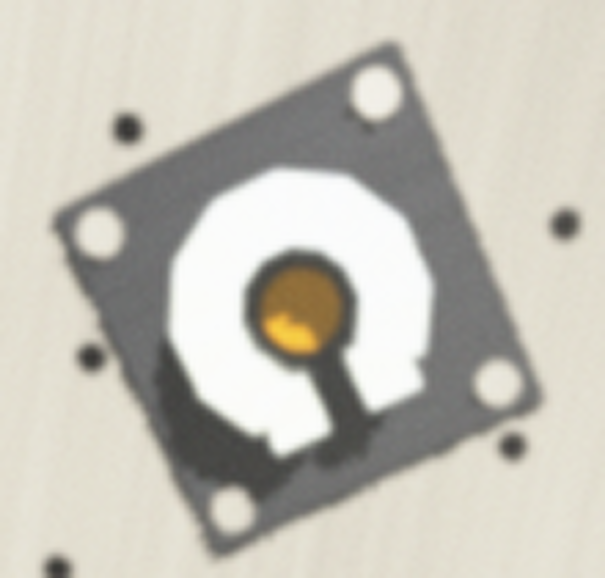

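```bash
python3 -m jog '[[[0,0.025,-0.0005],0.12],[[0,0.05,-0.001],0.24],[[0,0.07,-0.0015],0.36],[[0,0.083,-0.0017],0.48],[[0,0.083,-0.0017],0.6]]' >/dev/null; python3 -m jog '[[[0.02,0,0],0.12],[[0.04,0,0],0.15],[[0.055,0,0],0.15],[[0.06,0,0],0.15],[[0.06,0,0],0.15]]'; python3 -m jog '[[[0,0,0],0],[[0,0,0],0]]'
python3 - <<'E'
from h import *
s=r.observe();M=R.from_rotvec(s["ee_rot"]).as_matrix();print(s["position"],s["joint_positions"].round(2),s["force"]);print(M.round(3), "key yaw",np.degrees(np.arctan2(M[1,2],M[0,2])))
a=cams.grab_frame("scene")[:,:,::-1];b=cams.grab_frame("wrist")[:,:,::-1]
A=cv2.resize(a[100:190,290:390],None,fx=4,fy=4,interpolation=2);B=cv2.resize(b[140:260,250:390],(400,360),interpolation=2)
o=np.hstack([A,B]);o=cv2.convertScaleAbs(o,alpha=1.2) ;cv2.imwrite("pics/z5.png",o)
c=cam("scene");x=s["position"]-[0,0,.2524];print("foot",proj(c,x),"bore",proj(c,[.4955,.1705,.066]))
E
```

```text
t: 6.08
position: [0.4951, 0.1702, 0.3318]
ee_rot: [0.429, 1.531, -0.432]
force: [-0.9, -0.0, -1.8]
gripper_width: 0.293
t: 6.25
position: [0.496, 0.171, 0.3352]
ee_rot: [0.431, 1.526, -0.429]
force: [0.5, 0.0, -1.9]
gripper_width: 0.294
[0.49599091 0.17104828 0.3352076 ] [ 0.23 -0.1   2.   -0.    1.24  0.78] [ 0.48860482  0.0294842  -1.85226024]
[[ 0.002  0.522  0.853]
 [ 0.001  0.853 -0.522]
 [-1.     0.002  0.002]] key yaw -31.44502559838273
foot [339.78017495 145.91675453] bore [339.35638209 151.37328128]
```

View pics/z5.png

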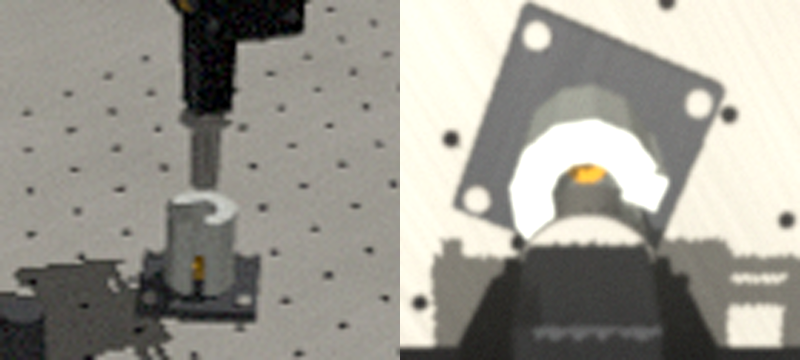

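The foot (scene crop (204,190)) lines up with the rim centre (203), and in the wrist crop the collar centre (590) lines up with the bore (588). The key is still about 23° out of line. I'll enter the pilot gently.

```bash
python3 -m jog '[[[0.006,0,0],0],[[0.012,0,0],0],[[0.016,0,0],0],[[0.02,0,0],0],[[0.02,0,0],0]]'; python3 -m jog '[[[0.003,0,0],0],[[0.006,0,0],0],[[0.008,0,0],0],[[0.008,0,0],0]]';python3 -m jog '[[[0.002,0,0],0],[[0.004,0,0],0],[[0.004,0,0],0],[[0.004,0,0],0]]'
```

```text
t: 6.77
position: [0.495, 0.1713, 0.3123]
ee_rot: [0.428, 1.529, -0.43]
force: [0.0, -0.9, -3.7]
gripper_width: 0.294
t: 7.1
position: [0.4952, 0.1714, 0.3052]
ee_rot: [0.429, 1.528, -0.43]
force: [0.1, -0.1, -2.3]
gripper_width: 0.295
t: 7.43
position: [0.4955, 0.1715, 0.3022]
ee_rot: [0.43, 1.527, -0.429]
force: [0.2, -0.3, -0.5]
gripper_width: 0.293
```

The pilot is about 16 mm in with no side force. I'll press lightly and turn towards the keyway.

```bash
python3 -m jog '[[[0.001,0,0],0],[[0.002,0,0],0],[[0.002,0,0],0]]';python3 -m jog '[[[0,0,0],0.06],[[0,0,0],0.12],[[0,0,0],0.18],[[0,0,0],0.24],[[0,0,0],0.28]]';python3 -m jog '[[[0,0,0],0.04],[[0,0,0],0.08],[[0,0,0],0.12],[[0,0,0],0.12]]'
```

```text
t: 7.68
position: [0.4957, 0.1715, 0.3014]
ee_rot: [0.429, 1.527, -0.429]
force: [-3.0, -1.1, 7.3]
gripper_width: 0.293
t: 8.1
position: [0.4954, 0.1714, 0.3001]
ee_rot: [0.649, 1.471, -0.648]
force: [-0.1, -0.1, 0.7]
gripper_width: 0.295
t: 8.43
position: [0.4952, 0.1714, 0.2994]
ee_rot: [0.74, 1.441, -0.74]
force: [-0.2, -0.9, -2.4]
gripper_width: 0.292
```

The contact force is gone (-2.4 N, just the post's weight), so the key is in the slot. I'll push down in stages.

```bash
python3 -m jog '[[[0.002,0,0],0],[[0.004,0,0],0],[[0.006,0,0],0],[[0.006,0,0],0]]';python3 -m jog '[[[0.004,0,0],0],[[0.008,0,0],0],[[0.012,0,0],0],[[0.013,0,0],0],[[0.013,0,0],0]]'; python3 -c "
from h import *
s=r.observe();M=R.from_rotvec(s['ee_rot']).as_matrix();print(s['wrist_torque'],s['force'],'yaw',np.degrees(np.arctan2(M[1,2],M[0,2])))"
```

```text
t: 8.77
position: [0.4952, 0.1714, 0.293]
ee_rot: [0.739, 1.442, -0.74]
force: [0.8, -0.6, -2.8]
gripper_width: 0.295
t: 9.18
position: [0.4952, 0.1713, 0.28]
ee_rot: [0.739, 1.442, -0.74]
force: [0.6, -1.1, -3.2]
gripper_width: 0.295
[-0.3177488  -0.21566585  0.00411744] [ 0.61883928 -1.10689206 -3.19165419] yaw -54.313555752979866
```

```bash
python3 -m jog '[[[0.003,0,0],0],[[0.006,0,0],0],[[0.008,0,0],0],[[0.008,0,0],0],[[0.008,0,0],0]]' 0 60;python3 -m jog '[[[0.001,0,0],0],[[0.002,0,0],0],[[0.003,0,0],0],[[0.003,0,0],0]]';python3 -m jog '[[[0.001,0,0],0],[[0.0015,0,0],0],[[0.0015,0,0],0]]'
```

```text
t: 9.6
position: [0.4956, 0.1714, 0.2735]
ee_rot: [0.74, 1.441, -0.739]
force: [-0.7, -1.6, 4.2]
gripper_width: 0.291
t: 9.93
position: [0.4956, 0.1715, 0.2707]
ee_rot: [0.74, 1.441, -0.739]
force: [-1.5, -2.9, 6.1]
gripper_width: 0.289
t: 10.18
position: [0.4956, 0.1715, 0.2694]
ee_rot: [0.74, 1.441, -0.739]
force: [-2.0, -2.2, 6.1]
gripper_width: 0.293
```

```bash
python3 -m jog '[[[0.0005,0,0],0],[[0.001,0,0],0],[[0.001,0,0],0]]';python3 -m jog '[[[0.0005,0,0],0],[[0.001,0,0],0],[[0.001,0,0],0]]'
```

```text
t: 10.43
position: [0.4957, 0.1715, 0.2686]
ee_rot: [0.74, 1.441, -0.739]
force: [-3.5, -1.8, 7.9]
gripper_width: 0.294
t: 10.68
position: [0.4957, 0.1715, 0.2684]
ee_rot: [0.739, 1.441, -0.739]
force: [-6.3, -2.4, 11.8]
gripper_width: 0.293
```

```bash
python3 -m jog '[[[0.0006,0,0],0],[[0.0013,0,0],0],[[0.0013,0,0],0],[[0.0013,0,0],0]]'
python3 - <<'E'
from h import *
a=cams.grab_frame("scene")[:,:,::-1];b=cams.grab_frame("wrist")[:,:,::-1]
A=cv2.resize(a[100:190,290:390],None,fx=4,fy=4,interpolation=2);B=cv2.resize(b[140:260,250:390],(400,360),interpolation=2)
cv2.imwrite("pics/z6.png",cv2.convertScaleAbs(np.hstack([A,B]),alpha=1.2))
s=r.observe();print(s["force"],s["position"],s["gripper_width"])
E
```

```text
t: 11.02
position: [0.4959, 0.1716, 0.2684]
ee_rot: [0.739, 1.441, -0.739]
force: [-8.0, -3.4, 19.1]
gripper_width: 0.293
[-9.04925648 -3.76831814 18.98952368] [0.49586152 0.1715516  0.26837914] 0.2935176216603636
```

View pics/z6.png

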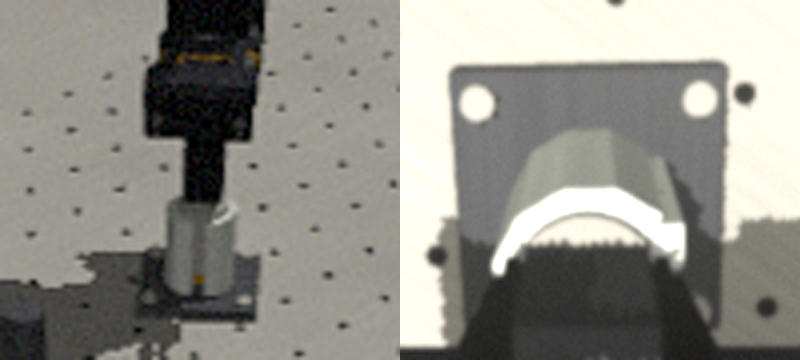

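The collar sits on the rim and the key fills the slot. TCP z is 0.2684, which is the predicted home height, and the push is about 19–21 N. Handing in.

```bash
python3 -c "
from bench import r
print(r.job_done())"
```

```text
the job is handed in; nothing more can be done
None
```

I took the keyed post from the end hole of the rack and entered its pilot 16 mm into the holder with the key about 23° out of line. I then turned it until the key dropped into the keyway and pushed it home. I handed the job in at about 11 s, with the post still gripped at 60 N and pushed down.

**Last checks that agreed:**
- The TCP stalled at z = 0.2684 m, the predicted fully-home height, and further commanded travel only raised the force.
- The measured downward push was about 19 N, or about 21 N allowing for the post's weight.
- The jaw opening stayed at the head's width (about 28 mm).
- The last pictures show the collar on the rim and the key in the slot.

**Not ideal or not checked:** a side force of about 10 N built up during the final push. I took it as small misalignment and did not relieve it. I took no final picture of the other posts, the lens and the driver; no unexpected contact showed in the force readings while carrying the post.

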